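# Put the counter coffee mill back into service

### The arm

A 7-joint arm with a two-finger parallel gripper is mounted at the origin on the work surface. World frame = base frame: x ahead of the robot, y to its left, z up, the work surface at z = 0. Lengths are in m, angles in rad, forces in N, time in s.
With the tool pointing down it reaches from about 0.4 to 0.875 m from the base axis. Payload 19.3 kg.
Tool frame: the origin (TCP) lies at the very end of the fingers, on their centre line; the grasp point (between the pads) lies 19 mm behind it; z points along the fingers, y is the direction in which the jaws open and shut (so a half turn about z gives the same grasp; the last joint's range is limited). The gripper opens to 85 mm and grips with 20 to 120 N. Pads are 22 mm wide; open, the fingers measure 114 mm over their backs; the gripper's body (76 mm by 85 mm) begins 54 mm behind the grasp point. The pads swing forward as they close: fully open they stand 13 mm farther back than shut.
Start: joints at [1.185, 0.521, -0.036, 1.599, 0.021, 1.021, -0.113], TCP at [0.194, -0.594, 0.231] pointing down, gripper open.
Joint ranges: [-2.91, 2.91], [-0.3, 2.13], [-1.5, 1.42], [0.17, 2.43], [-1.26, 4.41], [0.16, 1.93], [-2.52, 2.52]. Speed limits (rad/s): [1.89, 1.89, 2.39, 2.39, 3.01, 3.01, 3.01].

### API

Orientations are given as [roll, pitch, yaw] about the fixed x, y, z axes, in that order (R = Rz(yaw) Ry(pitch) Rx(roll)).
In Python, from workcell import bot, vision, job_done gives the robot as it stands.
- The arm moves only by the tool arm_command, never from a script. Its arguments are lists of equal length, an entry for each row: "gripper": the finger opening in cm, from 0 to 8.54; "slide": the shift along the tool's x, y, z in cm, a list of three; "turn": the turn, a rotation vector about the tool's x, y, z in degrees, a list of three. A call has 1 to 5 rows; each row is the pose to reach, as a shift and turn from the pose commanded when the call began, along the tool's axes at that moment; what a row does not reach only later rows make up. A row lasts 1/8 s, in which the tool goes at most 62.5 mm and 10.7 degrees, less where a joint would pass 70% of its speed; a pose out of reach is approached as far as the arm can. A call with a gripper value outside its range is refused whole. The fingers move at their own pace and stop on an object; "force" is the grip in N (left out, the last holds). Time passes only in rows, so rows that repeat a pose let the fingers close. It gives the time, the measured TCP pose, the force and the opening at its end, in the units of the state.
- bot.observe(): the state, without advancing time (a new reading comes with each control period).
- vision.grab_frame(name): name is "scene" or "side" or "wrist"; returns the picture (400x640x3 uint8, blue, green, red); there is no depth.
- vision.camera_model(name): a dict with "mtx" (3x3 intrinsics, pixels), "T" (4x4, takes a point from camera to world coordinates). Camera axes: x right, y down, z forward; pixel columns grow to the right and rows downward; lengths in m; the calibration is good to about 2 mm. The wrist camera is an equidistant fisheye: a pixel r from the principal point sees the ray r / f radians off the axis. A picture is of the moment at which its call begins: read the wrist's pose just before it. camera_model takes no time and is no camera call; for the wrist camera it gives the pose at the moment of the call.
- job_done(): hands the job in, once; it reports no verdict.
The state is a dict: "clock": time; "qpos": joint angles; "qd": joint speeds; "joint_efforts": joint torques, N m; "position": TCP position; "tool_rot": TCP orientation; "force": force on the tool from outside, world axes, zero at the start; "moment": the same for the moment, N m; "grip_width": finger opening in m.
Only numpy, scipy, OpenCV 4.12 (cv2) and the standard library are available. Lean on these libraries where they do the work, as an engineer would, in place of code of your own. Each camera call takes 0.05 s, during which the arm holds its last target. There are 200 camera calls.

### The job

The hand coffee mill on the breakfast counter has just been cleaned: push its drawer fully shut, set the crank fully home on the mill's square shaft and let go of it, then take it by its wooden knob and wind it clockwise (seen from above) through at least two full circles to check that the empty mill runs freely. Leave the crank on the mill, let go, and leave the jar, the bottle and the cup standing where they are.

Things in the scene. Friction and masses are not known exactly. Their poses are not given: they have to be found in the camera images.
- mill: Hand coffee mill screwed down to the black counter: a steel foot plate 136 x 136 x 6 mm, a beech box 120 x 120 mm, a steel cover plate 126 x 126 mm whose top is 104 mm above the counter, on it a steel dome 104 mm across rising to 143 mm, and in the middle the upright spindle. Origin: centre of the underside, on the spindle's axis. z is up; the front with the drawer faces -x of the mill.
- spindle_seat (a point): Centre of the flat top of the spindle's round shoulder (42 mm across, 5 mm thick), 150 mm above the counter, on the spindle's axis; the crank's hub sits down on it. From it a dark steel square shaft, 14 x 14 mm, stands up 22 mm; its top 7 mm taper to 9 x 9 mm. z is up, x and y are square to the flats; the point turns with the spindle.
- spindle (a joint): Turn of the mill's spindle in rad: grows as it is wound clockwise seen from above, without stops, one full circle is 6.28. It reads between -0.2 and 0.2 at the start. Stiff with friction of about 0.15 N m (about 1.7 N at the crank's knob); it stays where it is left.
- crank: Loose crank, about 200 to 330 g, lying level on the counter just as it will sit on the mill: steel hub at one end, flat aluminium arm (14 mm wide, 5 to 11 mm above the hub's underside), wooden knob upward at the other. Origin: centre of the hub's underside; z is up, x runs along the arm to the knob. Centre of mass: about 15 mm from the hub's axis towards the knob.
- crank_hub (a point): Centre of the crank's hub, 34 mm above its underside: a square block 26 x 26 mm, 44 mm high, with a 4 mm brass button on top and a 36 x 36 x 5 mm flange at its foot. Its square socket, 15.6 x 15.6 mm, 24 mm deep, opens in the underside, sides parallel to the block's and the arm. It fits the shaft in any of four quarter turns, with about 7 degrees of play either way.
- crank_knob (a point): Centre of the crank's dark wooden knob, 90 mm from the hub's axis along the arm and 36 mm above the hub's underside. The knob is an upright barrel 32 mm across, from 14 to 57 mm above the hub's underside, and turns freely on its pin.
- drawer (a joint): Opening of the mill's drawer in m: 0 is fully shut, the limit is 0.06; it starts 0.025 to 0.040 open. It slides towards the front of the mill (-x of the mill) with about 1.5 N of friction and stays where it is left.
- drawer_knob (a point): Middle of the outer (front) face of the drawer's steel knob, 45 mm above the counter; the knob is 20 mm across and stands 24 mm out from the drawer's front, which measures 92 wide x 54 mm high. The drawer's front is 10 mm proud of the box when shut, so that this point is then 94 mm from the spindle's axis. The point's x points to the back of the mill, the way to push.
- jar: White china jar with a steel lid, 80 mm across, 105 mm high. Origin: centre of its underside. A bystander.
- bottle: Green glass oil bottle, 54 mm across, 170 mm high. Origin: centre of its underside. A bystander.
- cup: White mug, 80 mm across, 65 mm high, with a handle at its +y side. Origin: centre of its underside. A bystander.
Things that resemble listed ones, but are neither listed nor needed, are in the scene too. Leave any red look-alike of the crank alone. Leave any pink look-alike of the mill alone.

How it is judged:
By the outcome, as a careful person would: the job done as asked, in the order asked, and still so for the second after the job is handed in, with the robot touching nothing.
It also fails if it takes over 72 s, if anything falls off the work surface, if the arm or the gripper's body presses on something with over 40 N, if the wrist force passes 120 N, or if a joint passes its speed limit or range.

## Working session

There is one attempt and no reset: what is moved stays moved. The work goes in short steps, Python scripts to look and compute and a tool call to move; the robot and the scene stay as the last step left them, time stands still between calls to the robot, and variables do not carry over. Pictures are saved under pics/ and viewed, about 8 in all and at most 12, crops included, and the job is handed in when it is done.

Besides the shell and the picture viewer there is one more tool, called after "Emit:" as name(argument=value, ...), one argument or row to a line, values as JSON. arm_command: Moves the arm, as the interface text tells. Its arguments: {"type":"object","properties":{"gripper":{"type":"array","items":{"type":"number"}},"slide":{"type":"array","items":{"type":"array","items":{"type":"number"}}},"turn":{"type":"array","items":{"type":"array","items":{"type":"number"}}},"force":{"type":"number"}},"required":["gripper","slide","turn"]}

```bash
ls; mkdir -p pics; python3 - <<'E'
from workcell import bot, vision
import cv2, json, numpy as np
s=bot.observe(); print({k:np.round(v,3).tolist() for k,v in s.items()})
for n in ("scene","side"):
    im=vision.grab_frame(n); cv2.imwrite(f"pics/{n}0.png",im)
    m=vision.camera_model(n); print(n,np.round(m["mtx"],1).tolist(),np.round(m["T"],3).tolist())
    cv2.imwrite(f"pics/{n}0v.png",cv2.resize(im,None,fx=1.25,fy=1.25))
E
```

```text
pics
{'clock': 0.0, 'qpos': [1.185, 0.522, -0.036, 1.6, 0.021, 1.021, -0.113], 'qd': [0.0, 0.001, -0.0, -0.001, -0.0, 0.0, -0.0], 'joint_efforts': [0.001, -92.712, 1.98, -36.993, 0.018, 0.008, 0.0], 'position': [0.194, -0.594, 0.231], 'tool_rot': [-3.14, 0.0, 0.316], 'force': [0.238, 0.892, 0.871], 'moment': [-0.042, -0.032, -0.04], 'grip_width': 0.085}
scene [[395.4, 0.0, 315.8], [0.0, 395.4, 201.2], [0.0, 0.0, 1.0]] [[0.483, 0.5, -0.719, 1.474], [0.875, -0.29, 0.387, -0.413], [-0.015, -0.816, -0.577, 0.813], [0.0, 0.0, 0.0, 1.0]]
side [[418.6, 0.0, 323.0], [0.0, 418.6, 199.3], [0.0, 0.0, 1.0]] [[-0.997, -0.048, 0.058, 0.545], [-0.074, 0.489, -0.869, 1.151], [0.013, -0.871, -0.491, 0.739], [0.0, 0.0, 0.0, 1.0]]
```

View pics/scene0v.png

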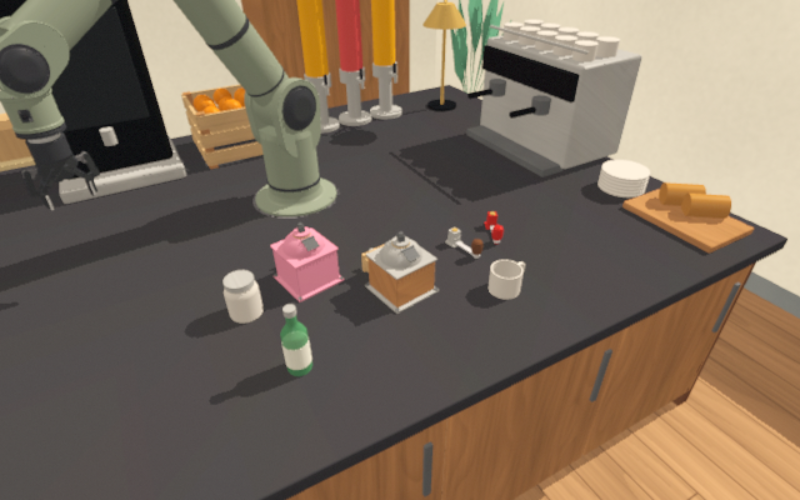

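View pics/side0v.png

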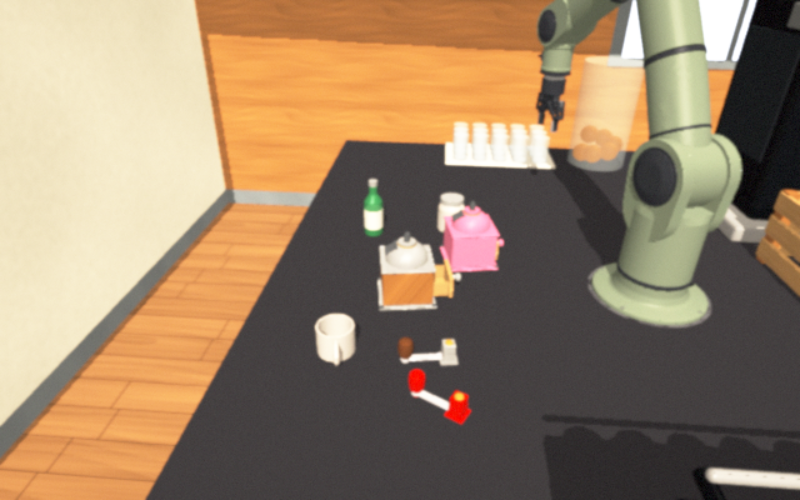

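Scene picture (×1.25): beech mill (402,270), with the pink look-alike at (307,260). Steel crank with its hub at (455,236) and brown knob at (478,246); the red look-alike is at (495,228). Jar (243,296), bottle (297,343) and cup (507,278). In the side picture the mill is at (408,275), crank hub (449,350), knob (405,348), red crank (440,395). I choose the beech mill and the steel crank with the brown knob, and check them in close crops.

```bash
python3 - <<'E'
import cv2
def crop(n,x,y,w,h,f):
    im=cv2.imread(f"pics/{n}0.png")[y:y+h,x:x+w]
    im=cv2.resize(im,None,fx=f,fy=f,interpolation=cv2.INTER_CUBIC)
    for i in range(0,w,10):
        cv2.line(im,(i*f,0),(i*f,6),(0,255,255),1)
        if i%20==0: cv2.putText(im,str(x+i),(i*f,18),0,.4,(0,255,255),1)
    for i in range(0,h,10):
        cv2.line(im,(0,i*f),(6,i*f),(0,255,255),1)
        if i%20==0: cv2.putText(im,str(y+i),(8,i*f+4),0,.4,(0,255,255),1)
    cv2.imwrite(f"pics/{n}crop.png",im)
crop("scene",280,165,130,85,6)
crop("side",290,175,95,145,4)
E
```

```text
(no output)
```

View pics/scenecrop.png

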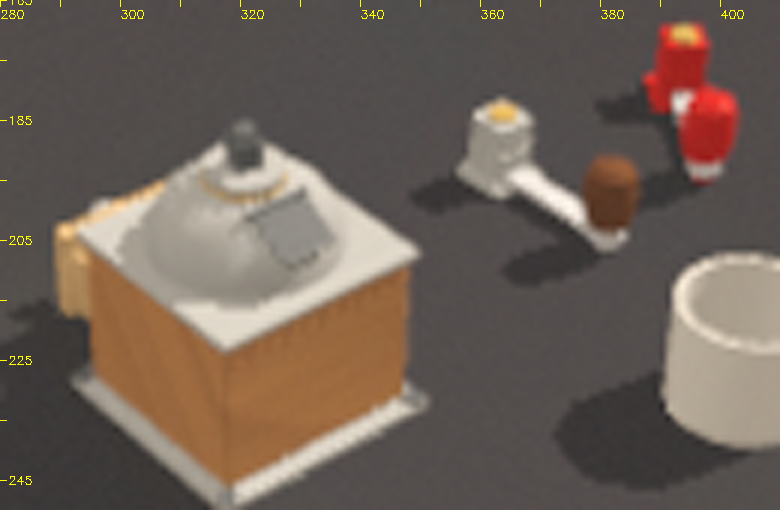

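View pics/sidecrop.png

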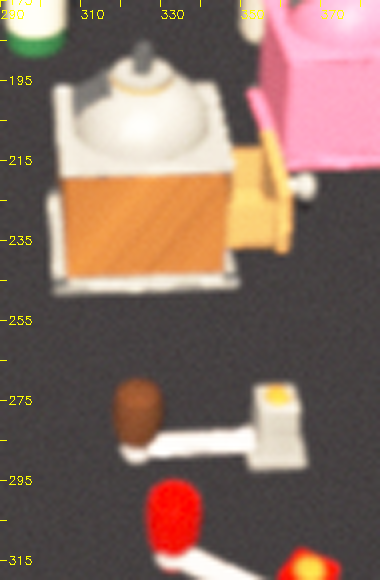

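Close crops confirm the choice. Scene: beech mill with square shaft top (320.8,186), brass hub button (363.7,183.5), brown knob (381.8,197). Side: shaft (325.8,186), hub button (359.3,274), knob (324.5,278), open drawer with its steel knob at (368,221.5). Next I fit the poses.

```bash
cat > h.py <<'E'
from workcell import bot, vision
import cv2, numpy as np
from scipy.optimize import least_squares
from scipy.spatial.transform import Rotation as R
def proj(n,P,m=None):
    m=m or vision.camera_model(n); Ti=np.linalg.inv(m["T"]); c=Ti[:3,:3]@np.asarray(P,float)+Ti[:3,3]
    u=m["mtx"]@c; 
    if n!="wrist": return u[:2]/u[2]
    r=np.hypot(*c[:2]); th=np.arctan2(r,c[2]); K=m["mtx"]
    return K[:2,2]+np.array([K[0,0],K[1,1]])*th*c[:2]/r
def ray(n,p,z,m=None):
    m=m or vision.camera_model(n); K=m["mtx"]; d=(np.asarray(p)-K[:2,2])/[K[0,0],K[1,1]]
    if n=="wrist":
        th=np.hypot(*d); d=d/th*np.tan(th)
    v=m["T"][:3,:3]@[*d,1]; o=m["T"][:3,3]; return o+v*(z-o[2])/v[2]
E
python3 - <<'E'
from h import *
ms={n:vision.camera_model(n) for n in("scene","side")}
a,f=.063,.068
mill=[("scene",(-a,-a,.104),(293,203.8)),("scene",(a,-a,.104),(317.7,223.3)),("scene",(a,a,.104),(350,207)),
("scene",(-f,-f,.003),(292,228.7)),("scene",(f,-f,.003),(317,249.7)),("scene",(f,f,.003),(351.7,232)),("scene",(0,0,.172),(320.8,186.3)),
("side",(a,-a,.104),(303.3,196.5)),("side",(a,a,.104),(305.5,219.5)),("side",(-a,a,.104),(348.5,218.5)),("side",(-a,-a,.104),(344,196)),
("side",(f,f,.003),(303.3,248.5)),("side",(-f,f,.003),(350,246.8)),("side",(0,0,.172),(325.8,186.3))]
crank=[("scene",(0,0,.048),(363.7,183.5)),("scene",(.09,0,.036),(381.8,197.2)),("side",(0,0,.048),(359.3,274)),("side",(.09,0,.036),(324.5,278.3))]
for nm,L,x0 in(("mill",mill,(.55,.1,0)),("crank",crank,(.5,.3,0))):
    def g(q):
        r=R.from_euler("z",q[2])
        return np.concatenate([proj(n,r.apply(P)+[q[0],q[1],0],ms[n])-p for n,P,p in L])
    s=least_squares(g,x0,loss="soft_l1"); print(nm,s.x,np.round(g(s.x),1).reshape(-1,2).tolist())
    if nm=="mill":
        q=s.x; print("rays",ray("scene",(320.8,186.3),.172,ms["scene"]),ray("side",(325.8,186.3),.172,ms["side"]))
        k=ray("side",(368,221.5),.045,ms["side"]); print("drawerknob",k,R.from_euler("z",-q[2]).apply(k-[q[0],q[1],0]))
E
```

```text
mill [0.61048128 0.06957453 0.15301846] [[-0.5, -2.0], [-0.3, -1.9], [0.0, -1.6], [-0.1, -1.7], [0.6, -0.6], [-0.6, -0.9], [0.1, -1.3], [-0.3, 0.3], [-0.8, -1.3], [-0.1, -1.6], [-0.9, -0.3], [0.0, -0.4], [-1.2, -0.4], [-0.7, 0.1]]
rays [0.61640535 0.06597802 0.172     ] [0.60861519 0.06902067 0.172     ]
drawerknob [0.47703157 0.04815152 0.045     ] [-0.13515575 -0.00083202  0.045     ]
crank [0.50499425 0.30496172 0.13846762] [[0.1, -1.3], [-0.4, -1.0], [-0.2, -0.4], [-0.5, 0.1]]
```

Emit:
arm_command(
  gripper=[0, 0, 0, 0, 0],
  slide=[
    [4.4, -2.7, 0],
    [8.8, -5.3, 0],
    [13.2, -8, 0],
    [17.6, -10.6, 0],
    [21.8, -13.3, 0],
  ],
  turn=[
    [0, 0, 2],
    [0, 0, 4],
    [0, 0, 6],
    [0, 0, 8],
    [0, 0, 9.3],
  ],
  force=40,
)

```text
clock: 0.72
position: [0.3609, -0.3985, 0.2312]
tool_rot: [-3.141, 0.0, 0.153]
force: [1.5, -1.1, -0.6]
grip_width: 0.0002
```

Emit:
arm_command(
  gripper=[0, 0, 0, 0, 0],
  slide=[
    [1.4, -4.2, 0],
    [2.8, -8.5, 0],
    [4.3, -12.7, 0],
    [5.7, -17, 0],
    [7.1, -21.2, 0],
  ],
  turn=[
    [0, 0, 0],
    [0, 0, 0],
    [0, 0, 0],
    [0, 0, 0],
    [0, 0, 0],
  ],
)

```text
clock: 1.35
position: [0.3978, -0.1781, 0.2313]
tool_rot: [-3.142, 0.0, 0.153]
force: [0.5, -0.4, 0.0]
grip_width: 0.0002
```

Emit:
arm_command(
  gripper=[0, 0, 0, 0, 0],
  slide=[
    [1.4, -4.2, 0],
    [2.8, -8.5, 0],
    [4.3, -12.7, 0],
    [5.7, -17, 0],
    [7.2, -21.3, 0],
  ],
  turn=[
    [0, 0, 0],
    [0, 0, 0],
    [0, 0, 0],
    [0, 0, 0],
    [0, 0, 0],
  ],
)

```text
clock: 1.98
position: [0.4363, 0.0433, 0.2313]
tool_rot: [3.142, -0.0, 0.153]
force: [0.8, -1.1, 0.9]
grip_width: -0.0004
```

```bash
python3 - <<'E'
from h import *
im=vision.grab_frame("wrist"); m=vision.camera_model("wrist"); np.savez("w1.npz",**m)
cv2.imwrite("pics/w1.png",cv2.resize(im,None,fx=1.25,fy=1.25))
print(bot.observe()["position"],m["mtx"],m["T"])
for p,t in (((0.61,.0696,.104),"mill"),((.477,.048,.045),"dknob"),((.505,.305,.048),"hub"),((.594,.317,.036),"knob"),((.61,.0696,.172),"shaft")): print(t,proj("wrist",p,m)*1.25)
print("pink top~",ray("scene",(246,186),.16),ray("side",(378,166),.16))
E
```

```text
[0.43714884 0.04887706 0.23147382] [[309.70691629   0.         313.94897267]
 [  0.         309.70691629 196.38971126]
 [  0.           0.           1.        ]] [[ 0.15681634 -0.93329141 -0.32307241  0.52009543]
 [-0.98762277 -0.14923045 -0.04828605  0.06172687]
 [-0.00314729  0.3266457  -0.94514162  0.37465482]
 [ 0.          0.          0.          1.        ]]
mill [402.90257031  -7.59969786]
dknob [401.61423374 168.87748581]
hub [140.79297703 111.21310839]
knob [148.74010917  23.94539049]
shaft [405.80613113 -45.0866    ]
pink top~ [ 0.48443856 -0.12073296  0.16      ] [ 0.44856147 -0.1144851   0.16      ]
```

View pics/w1.png

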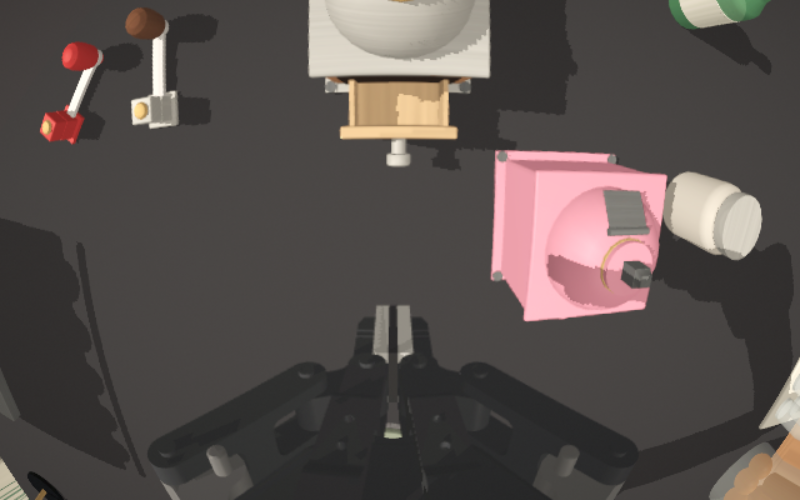

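Wrist picture: drawer knob at (399,160), in line with the fingers; crank hub at (157,110), brown knob at (146,22), and the pink mill clear to the right. I go down in front of the drawer knob.

Emit:
arm_command(
  gripper=[0, 0, 0, 0, 0],
  slide=[
    [0, 0.6, 5],
    [0, 0.6, 10],
    [0, 0.6, 15],
    [0, 0.6, 19.3],
    [0, 0.6, 19.3],
  ],
  turn=[
    [0, 0, 0],
    [0, 0, 0],
    [0, 0, 0],
    [0, 0, 0],
    [0, 0, 0],
  ],
)

```text
clock: 2.65
position: [0.4355, 0.0359, 0.0363]
tool_rot: [3.142, 0.005, 0.154]
force: [1.5, -0.3, 0.3]
grip_width: -0.0002
```

Emit:
arm_command(
  gripper=[0, 0, 0, 0, 0],
  slide=[
    [1.3, 0, 0],
    [2.6, 0, 0],
    [3.9, 0, 0],
    [5, 0, 0],
    [6, 0, 0],
  ],
  turn=[
    [0, 0, 0],
    [0, 0, 0],
    [0, 0, 0],
    [0, 0, 0],
    [0, 0, 0],
  ],
)

```text
clock: 3.28
position: [0.4972, 0.0452, 0.0385]
tool_rot: [3.142, 0.0, 0.153]
force: [-1.6, -0.8, 0.4]
grip_width: -0.0001
```

Emit:
arm_command(
  gripper=[0, 0],
  slide=[
    [0.4, 0, 0],
    [0.7, 0, 0],
  ],
  turn=[
    [0, 0, 0],
    [0, 0, 0],
  ],
)

```text
clock: 3.52
position: [0.5034, 0.0462, 0.0382]
tool_rot: [-3.142, 0.0, 0.153]
force: [-1.3, -0.3, 1.1]
grip_width: 0.0002
```

Emit:
arm_command(
  gripper=[0, 0, 0],
  slide=[
    [0.2, 0, 0],
    [0.4, 0, 0],
    [0.6, 0, 0],
  ],
  turn=[
    [0, 0, 0],
    [0, 0, 0],
    [0, 0, 0],
  ],
)

```text
clock: 3.9
position: [0.509, 0.047, 0.0382]
tool_rot: [3.142, 0.001, 0.153]
force: [-11.9, -0.3, 6.4]
grip_width: -0.0001
```

Emit:
arm_command(
  gripper=[0, 0],
  slide=[
    [0.2, 0, 0],
    [0.3, 0, 0],
  ],
  turn=[
    [0, 0, 0],
    [0, 0, 0],
  ],
)

```text
clock: 4.15
position: [0.5091, 0.0469, 0.0378]
tool_rot: [3.141, 0.007, 0.154]
force: [-23.8, -1.4, 16.4]
grip_width: -0.0004
```

The force rises at a standstill with the fingertip about 94 mm + half a finger from the axis, so the drawer is at its stop. I back off and go to look at the crank.

Emit:
arm_command(
  gripper=[0, 0, 0, 0, 0],
  slide=[
    [-2, 0, 0],
    [-4, 0, -3],
    [-4, 0, -8],
    [-4, -2, -13],
    [-4, -6, -16],
  ],
  turn=[
    [0, 0, 0],
    [0, 0, 0],
    [0, 0, 0],
    [0, 0, 0],
    [0, 0, 0],
  ],
)

```text
clock: 4.78
position: [0.4645, 0.1006, 0.2009]
tool_rot: [3.141, -0.003, 0.151]
force: [1.2, 0.0, -0.4]
grip_width: -0.0
```

Emit:
arm_command(
  gripper=[5, 5, 5, 5, 5],
  slide=[
    [0, -4.5, 0],
    [0, -9, 0],
    [0, -14, 0],
    [0, -19.6, 0],
    [0, -19.6, 0],
  ],
  turn=[
    [0, 0, 0],
    [0, 0, 0],
    [0, 0, 0],
    [0, 0, 0],
    [0, 0, 0],
  ],
)

```text
clock: 5.4
position: [0.4324, 0.2988, 0.1984]
tool_rot: [-3.139, -0.0, 0.159]
force: [0.5, -0.5, -0.2]
grip_width: 0.0498
```

```bash
python3 - <<'E'
from h import *
m=vision.camera_model("wrist"); s=bot.observe(); im=vision.grab_frame("wrist"); np.savez("w2.npz",**m)
cv2.imwrite("pics/w2o.png",im)
cv2.imwrite("pics/w2.png",cv2.resize(im,None,fx=1.25,fy=1.25,interpolation=cv2.INTER_CUBIC))
print(s["position"],s["tool_rot"])
for p,t in (((.477+.034,.053,.045),"dknob"),((.505,.305,.048),"hub"),((.594,.317,.036),"knob"),((.61,.0696,.172),"shaft")): print(t,proj("wrist",p,m)*1.25)
E
```

```text
[0.43237455 0.29884561 0.19842017] [-3.13931655e+00 -3.79227876e-04  1.59096897e-01]
dknob [667.6478863  187.24505256]
hub [400.50780162 131.2808466 ]
knob [403.19333939  19.07195686]
shaft [784.15021686  80.30050813]
```

View pics/w2.png

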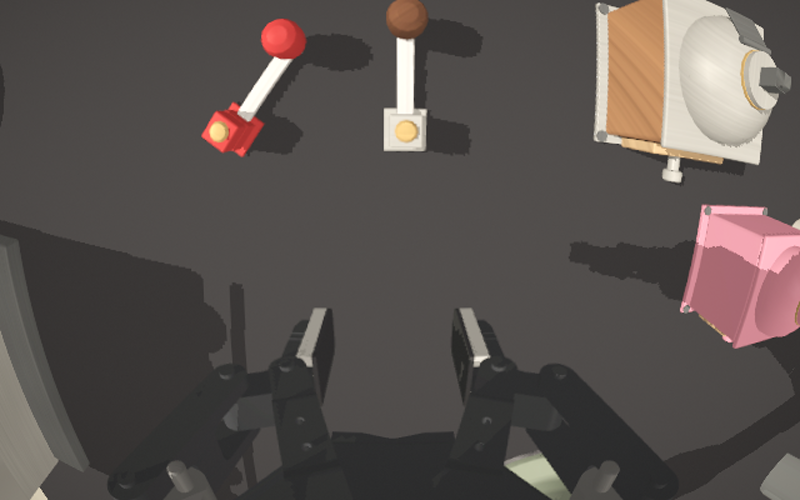

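Picture: drawer front now lies against the box, its knob at (672,172). Steel crank's brass button at (406,131), brown knob at (407,18); the red one is away to the left at (219,131).

```bash
cat > go.py <<'E'
from h import *
# slide (cm) in tool axes from commanded/measured pose to a world point
def slide(p,pos=None,rot=None):
    s=bot.observe(); pos=s["position"] if pos is None else pos; rot=s["tool_rot"] if rot is None else rot
    return np.round(R.from_euler("xyz",rot).inv().apply(np.asarray(p)-pos)*100,2)
E
python3 - <<'E'
from go import *
m=dict(np.load("w2.npz")); s=bot.observe(); print(s["position"],s["tool_rot"],s["qpos"])
h=ray("wrist",np.array([406,131])/1.25,.048,m); k=ray("wrist",np.array([407,18])/1.25,.045,m)
print(h,k,"yaw",np.arctan2(*(k-h)[[1,0]]),np.linalg.norm((k-h)[:2]))
f=ray("wrist",np.array([405.5,130.5])/1.25,.005,m);print(f)
print(slide([h[0],h[1],.015]))
E
```

```text
[0.43307566 0.29632093 0.19824518] [-3.14083772e+00 -3.85815262e-05  1.56604725e-01] [-0.42788635  0.42400178 -0.37387758  1.88379477  0.19722949  0.86919532
 -2.31369613]
[0.50588193 0.30098029 0.048     ] [0.59303326 0.31418081 0.045     ] yaw 0.15032402836074946 0.08814537944682546
[0.50484601 0.29988824 0.005     ]
[ 7.26  0.69 18.32]
```

Emit:
arm_command(
  gripper=[5, 5, 5, 5, 5],
  slide=[
    [0.4, 5.5, -1.2],
    [0.8, 11, -1.2],
    [1.4, 17, -1.2],
    [2, 22, -1.2],
    [2, 25.1, -1.2],
  ],
  turn=[
    [0, 0, 0],
    [0, 0, 0],
    [0, 0, 0],
    [0, 0, 0],
    [0, 0, 0],
  ],
)

```text
clock: 6.08
position: [0.4922, 0.0457, 0.2104]
tool_rot: [3.141, -0.0, 0.15]
force: [0.3, 0.3, -0.3]
grip_width: 0.0501
```

```bash
python3 - <<'E'
from go import *
import time
vision.grab_frame("wrist"); vision.grab_frame("wrist")
m=vision.camera_model("wrist"); s=bot.observe(); im=vision.grab_frame("wrist"); np.savez("w3.npz",**m)
cv2.imwrite("pics/w3o.png",im)
print(s["position"],s["tool_rot"])
u=proj("wrist",(.6105,.0696,.172),m); print(u)
x,y=np.round(u).astype(int)-[60,50]; y=max(y,0); x=max(x,0); print(x,y)
cv2.imwrite("pics/w3.png",cv2.resize(im[y:y+100,x:x+130],None,fx=6,fy=6,interpolation=cv2.INTER_CUBIC))
E
```

```text
[0.4921663  0.04486144 0.21034917] [ 3.14014093e+00 -3.85600076e-06  1.47210959e-01]
[301.54263428  31.402463  ]
242 0
```

View pics/w3.png

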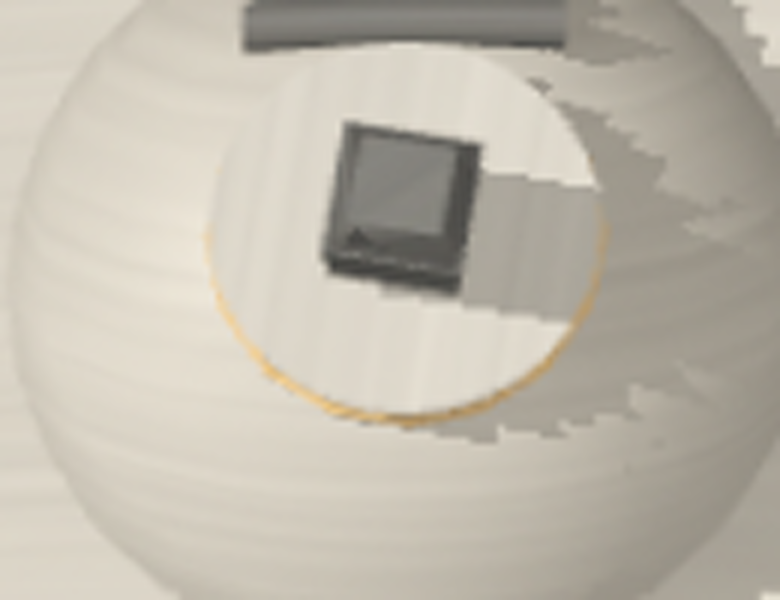

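Picture (crop origin 242,0, ×6): the shaft's top square has corners (362,138), (458,148), (447,236), (347,227), turned slightly clockwise against the tool; the shoulder spans x 208–604, y 43–415.

```bash
python3 - <<'E'
from go import *
m=dict(np.load("w3.npz")); P=lambda p,z: ray("wrist",np.array(p)/6+[242,0],z,m)
t=np.array([P(p,.172) for p in((362,138),(458,148),(447,236),(347,227))])
b=np.array([P(p,.165) for p in((345,122),(482,145))]); 
print("top c",t.mean(0)); e=np.roll(t,-1,0)-t; print(np.linalg.norm(e,axis=1),[np.degrees(np.arctan2(v[1],v[0]))%90 for v in e])
v=b[1]-b[0]; print("base edge",np.linalg.norm(v),np.degrees(np.arctan2(v[1],v[0]))%90)
e=np.array([P(p,.150) for p in((208,228),(604,235),(420,43),(408,415))])
c=least_squares(lambda c:np.linalg.norm(e[:,:2]-c,axis=1)-.021,(.61,.07)); print(c.x,c.fun)
print(np.degrees(bot.observe()["tool_rot"][2]),slide([.5055,.302,.21]))
E
```

```text
top c [0.6112599  0.06527307 0.172     ]
[0.00918634 0.00900009 0.00954576 0.00914927] [np.float64(1.7383491570912213), np.float64(1.7250053324286228), np.float64(2.591174048088675), np.float64(89.48043162852483)]
base edge 0.013759691119427405 87.89938491427523
[0.6113112  0.06534315] [0.00016451 0.00015517 0.00011617 0.00011165]
8.549640178683438 [  5.13 -25.01   0.03]
```

Spindle axis at (0.6113, 0.0653), flats at about 1° world yaw, so the crank must be turned about 7.5° clockwise before it goes on. I fetch the crank first.

Emit:
arm_command(
  gripper=[5, 5, 5, 5, 5],
  slide=[
    [1, -5.5, 0],
    [2, -11, 0],
    [3, -16.5, 0],
    [4, -21.5, 0],
    [5.1, -24.9, 0],
  ],
  turn=[
    [0, 0, 0],
    [0, 0, 0],
    [0, 0, 0],
    [0, 0, 0],
    [0, 0, 0],
  ],
)

```text
clock: 6.85
position: [0.5031, 0.3065, 0.2104]
tool_rot: [-3.141, 0.0, 0.156]
force: [0.0, -0.1, -0.7]
grip_width: 0.0501
```

Emit:
arm_command(
  gripper=[5, 5, 5],
  slide=[
    [0, 0, 5],
    [0, 0, 10],
    [0, 0, 11],
  ],
  turn=[
    [0, 0, 0],
    [0, 0, 0],
    [0, 0, 0],
  ],
)

```text
clock: 7.22
position: [0.5024, 0.3031, 0.098]
tool_rot: [3.14, 0.004, 0.154]
force: [0.3, -0.3, -0.1]
grip_width: 0.0501
```

```bash
python3 - <<'E'
from go import *
vision.grab_frame("scene")
s=bot.observe(); print(s["position"],s["tool_rot"],s["qpos"][6],slide([.5057,.3012,.016]))
m=vision.camera_model("wrist"); im=vision.grab_frame("wrist"); np.savez("w4.npz",**m)
cv2.imwrite("pics/w4.png",cv2.resize(im,None,fx=1.25,fy=1.25))
E
```

```text
[0.50310061 0.30331668 0.0986876 ] [3.14070974e+00 2.75324780e-03 1.54092795e-01] -2.297402737061377 [0.25 0.24 8.27]
```

View pics/w4.png

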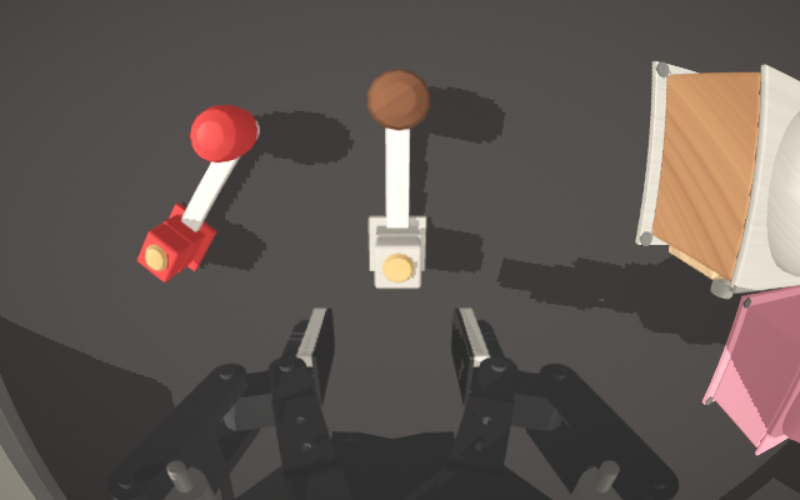

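Picture: brass button at (397,268), brown knob at (398,99), fingers' midline at about x 392, all aligned.

```bash
python3 - <<'E'
from go import *
m=dict(np.load("w4.npz")); h=ray("wrist",np.array([397,268])/1.25,.048,m); k=ray("wrist",np.array([398.5,99])/1.25,.05,m)
print(h,np.arctan2(*(k-h)[[1,0]]),slide([h[0],h[1],.016]))
E
```

```text
[0.50723    0.30157784 0.048     ] 0.14832588932285234 [0.31 0.26 8.44]
```

Emit:
arm_command(
  gripper=[5, 5, 5, 5, 5],
  slide=[
    [0.35, 0.25, 1],
    [0.35, 0.25, 4],
    [0.35, 0.25, 7],
    [0.35, 0.25, 8.3],
    [0.35, 0.25, 8.3],
  ],
  turn=[
    [0, 0, 0],
    [0, 0, 0],
    [0, 0, 0],
    [0, 0, 0],
    [0, 0, 0],
  ],
)

```text
clock: 7.95
position: [0.5083, 0.3014, 0.0175]
tool_rot: [3.142, -0.0, 0.153]
force: [0.3, 0.8, -0.0]
grip_width: 0.0499
```

Emit:
arm_command(
  gripper=[0, 0, 0, 0, 0],
  slide=[
    [0, 0, 0],
    [0, 0, 0],
    [0, 0, 0],
    [0, 0, 0],
    [0, 0, 0],
  ],
  turn=[
    [0, 0, 0],
    [0, 0, 0],
    [0, 0, 0],
    [0, 0, 0],
    [0, 0, 0],
  ],
  force=60,
)

```text
clock: 8.57
position: [0.5088, 0.3018, 0.0187]
tool_rot: [-3.141, -0.002, 0.153]
force: [-1.3, -0.4, 7.3]
grip_width: 0.0251
```

Gripped at 25 mm. Lift and carry to above the shaft.

Emit:
arm_command(
  gripper=[0, 0, 0, 0, 0],
  slide=[
    [0, 0, -3],
    [0, 0, -8],
    [0, 0, -13],
    [0, 0, -18],
    [0, 0, -21],
  ],
  turn=[
    [0, 0, 0],
    [0, 0, 0],
    [0, 0, 0],
    [0, 0, 0],
    [0, 0, 0],
  ],
)

```text
clock: 9.2
position: [0.5084, 0.3016, 0.2308]
tool_rot: [-3.14, -0.003, 0.153]
force: [0.5, 0.2, -3.3]
grip_width: 0.0249
```

Emit:
arm_command(
  gripper=[0, 0, 0, 0, 0],
  slide=[
    [1, 5, 0],
    [2.5, 10, 0],
    [4, 15, 0],
    [5.5, 20, 0],
    [6.7, 25, 0],
  ],
  turn=[
    [0, 0, 0],
    [0, 0, 2],
    [0, 0, 4],
    [0, 0, 6],
    [0, 0, 7.7],
  ],
)

```text
clock: 9.82
position: [0.613, 0.0629, 0.2282]
tool_rot: [-3.141, -0.001, 0.018]
force: [0.8, 0.6, -3.1]
grip_width: 0.0252
```

```bash
python3 - <<'E'
from go import *
vision.grab_frame("scene");vision.grab_frame("scene")
s=bot.observe(); print(s["position"],s["tool_rot"],s["force"],s["grip_width"],s["clock"])
o=[]
for n,c in (("wrist",(220,170,200,130)),("side",(270,130,120,78)),("scene",(270,135,120,78))):
    m=vision.camera_model(n); np.savez("w5%s.npz"%n,**m); im=vision.grab_frame(n); cv2.imwrite(f"pics/w5{n}.png",im)
    x,y,w,h=c; o.append(cv2.resize(im[y:y+h,x:x+w],(400,260) if n!="wrist" else (520,338),interpolation=cv2.INTER_CUBIC))
    print(n,proj(n,s["position"]+[0,0,.048-.0187],m))
cv2.imwrite("pics/w5.png",np.vstack([cv2.copyMakeBorder(o[0],0,0,0,280,0),np.hstack(o[1:])]))
E
```

```text
[0.6139473  0.05791917 0.22773699] [ 3.13881860e+00 -1.01794121e-03  1.08284048e-02] [-0.46294291 -0.04299271 -2.474919  ] 0.024901761227704725 9.925
wrist [314.30742134 290.01834057]
side [324.68773193 157.91556806]
scene [317.66834914 161.56042933]
```

View pics/w5.png

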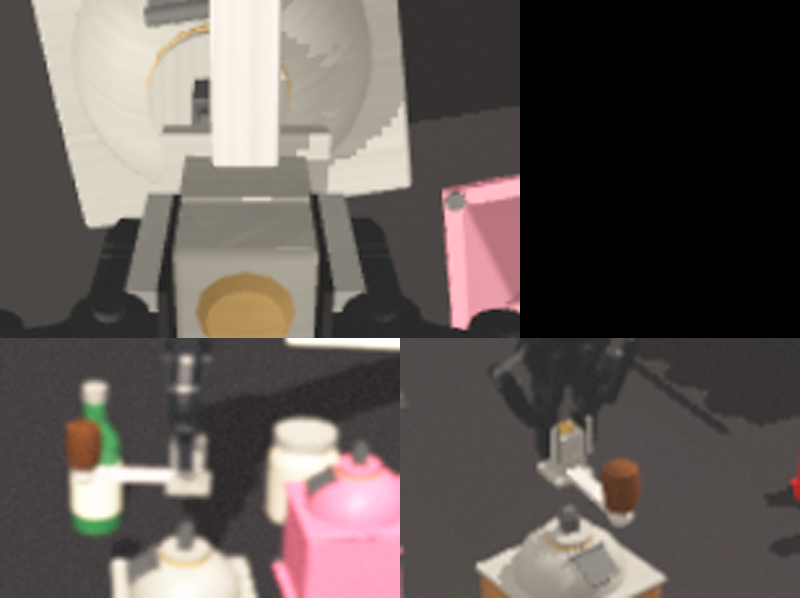

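Picture: the crank hangs level and square in the jaws (button at crop (245,308)), the shaft is seen at crop (200,100) beneath the arm, off to the +y side, so a shift in y is needed.

```bash
python3 - <<'E'
from go import *
m=dict(np.load("w5wrist.npz")); s=bot.observe(); Rt=R.from_euler("xyz",s["tool_rot"]); p=s["position"]
print(p,s["tool_rot"])
C=lambda P:(proj("wrist",P,m)-[220,170])*2.6
for dx in(-.002,0,.002):
    f=lambda x,y,z:np.round(C(p+Rt.apply([x+dx,y,.0187-z]))).tolist()
    print(dx,"button",f(0,0,.048),"top front edge",f(.013,-.013,.044),f(.013,.013,.044),"flange front top",f(.018,-.018,.005),f(.018,.018,.005),"knobtop")
q=R.from_euler("z",1,degrees=True)
for a in((.0113,.0653),):
    c=np.array([.6113,.0653,.165])
    print("shaft base taper front-left",C(c+q.apply([.007,.007,0])),"top", C(c+q.apply([.0045,.0045,.007])),C(c+q.apply([-.0045,.0045,.007])),C(c+q.apply([-.007,.007,0])))
E
```

```text
[0.61222961 0.06503734 0.22777165] [-3.14102473e+00 -2.54713433e-04  1.92573563e-02]
-0.002 button [205.0, 328.0] top front edge [128.0, 254.0] [279.0, 254.0] flange front top [127.0, 137.0] [295.0, 136.0] knobtop
0 button [204.0, 320.0] top front edge [127.0, 245.0] [279.0, 244.0] flange front top [126.0, 129.0] [295.0, 127.0] knobtop
0.002 button [204.0, 310.0] top front edge [126.0, 235.0] [279.0, 234.0] flange front top [126.0, 120.0] [295.0, 119.0] knobtop
shaft base taper front-left [191.53709206  97.41432063] top [199.59839751 115.51299725] [200.52434409 146.11375006] [193.0908329  143.86886715]
```

Emit:
arm_command(
  gripper=[0, 0, 0, 0],
  slide=[
    [0, 0, 1],
    [0, 0, 2],
    [0, 0, 2.2],
    [0, 0, 2.2],
  ],
  turn=[
    [0, 0, 0],
    [0, 0, 0],
    [0, 0, 0],
    [0, 0, 0],
  ],
)

```text
clock: 10.58
position: [0.6124, 0.0648, 0.2051]
tool_rot: [-3.142, 0.0, 0.019]
force: [1.2, 0.4, -2.1]
grip_width: 0.0248
```

```bash
python3 - <<'E'
from go import *
for i in range(4):
    s=bot.observe(); print(s["position"],s["tool_rot"],s["force"],s["clock"]); vision.grab_frame("scene")
print(slide([.6131,.0653,.205]))
m=vision.camera_model("wrist"); im=vision.grab_frame("wrist"); np.savez("w6.npz",**m)
cv2.imwrite("pics/w6.png",cv2.resize(im[150:300,220:420],None,fx=4,fy=4,interpolation=cv2.INTER_CUBIC))
C=lambda P:(proj("wrist",P,m)-[220,150])*4
q=R.from_euler("z",1,degrees=True); c=np.array([.6113,.0653,.165])
print([C(c+q.apply(v)).round() for v in([.007,.007,0],[.0045,.0045,.007],[-.0045,.0045,.007])])
s=bot.observe(); Rt=R.from_euler("xyz",s["tool_rot"]); p=s["position"]
for dx in(-.002,0,.002):
    f=lambda x,y,z:C(p+Rt.apply([x+dx,y,.0187-z])).round().tolist()
    print(dx,"top front edge",f(.013,-.013,.044),f(.013,.013,.044),"flange",f(.018,-.018,.005),f(.018,.018,.005))
E
```

```text
[0.6123685  0.06478659 0.20509595] [-3.14158716e+00  3.84604357e-04  1.94167668e-02] [ 1.15585847  0.38686327 -2.13735824] 10.575
[0.61253338 0.06469197 0.20535886] [-3.14157671e+00 -6.14584113e-05  1.92354020e-02] [ 0.02214556 -0.25327377 -2.0116791 ] 10.625
[0.61258119 0.06469407 0.20548642] [-3.14150525e+00 -2.60087089e-04  1.91558128e-02] [-0.11998138  0.36151216 -2.46522873] 10.675
[0.61259983 0.06462019 0.2055412 ] [-3.14155623e+00 -3.52736838e-04  1.90509011e-02] [-0.90478796 -0.42191732 -2.45744363] 10.725
[ 0.05 -0.07  0.06]
[array([329., 271.]), array([343., 304.]), array([344., 355.])]
-0.002 top front edge [260.0, 459.0] [493.0, 459.0] flange [247.0, 279.0] [507.0, 279.0]
0 top front edge [259.0, 444.0] [494.0, 444.0] flange [246.0, 266.0] [507.0, 266.0]
0.002 top front edge [258.0, 428.0] [495.0, 428.0] flange [245.0, 252.0] [508.0, 252.0]
```

View pics/w6.png

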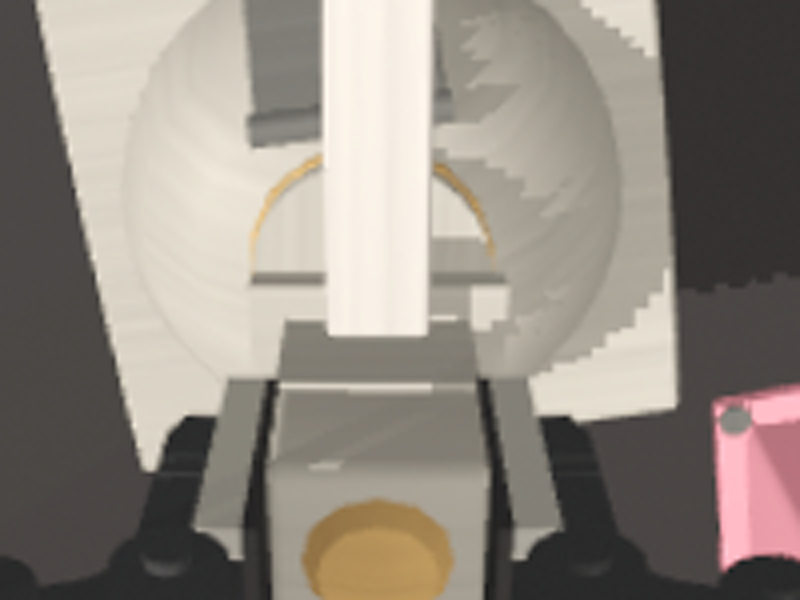

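Picture: hub's top front edge at y 465 and flange edge at y 283, so the hub sits 2.6 mm behind and 0.3 mm to the +y(tool) side of the TCP; the shoulder ring's centre column is about 371 against the hub's 379. I shift by [+0.13, −0.11] cm and go down slowly.

Emit:
arm_command(
  gripper=[0, 0, 0, 0, 0],
  slide=[
    [0.13, -0.11, 0.3],
    [0.13, -0.11, 0.8],
    [0.13, -0.11, 1.3],
    [0.13, -0.11, 1.7],
    [0.13, -0.11, 1.9],
  ],
  turn=[
    [0, 0, 0],
    [0, 0, 0],
    [0, 0, 0],
    [0, 0, 0],
    [0, 0, 0],
  ],
)

```text
clock: 11.45
position: [0.6137, 0.0657, 0.1859]
tool_rot: [3.142, 0.0, 0.019]
force: [0.1, 0.0, -2.7]
grip_width: 0.0251
```

Emit:
arm_command(
  gripper=[0, 0, 0, 0],
  slide=[
    [0, 0, 0.2],
    [0, 0, 0.4],
    [0, 0, 0.6],
    [0, 0, 0.7],
  ],
  turn=[
    [0, 0, 0],
    [0, 0, 0],
    [0, 0, 0],
    [0, 0, 0],
  ],
)

```text
clock: 11.95
position: [0.6138, 0.0657, 0.1793]
tool_rot: [-3.142, -0.0, 0.019]
force: [0.7, -1.2, -2.9]
grip_width: 0.0248
```

Already past the taper without force. On down to the seat.

Emit:
arm_command(
  gripper=[0, 0, 0, 0, 0],
  slide=[
    [0, 0, 0.3],
    [0, 0, 0.6],
    [0, 0, 0.9],
    [0, 0, 1.1],
    [0, 0, 1.2],
  ],
  turn=[
    [0, 0, 0],
    [0, 0, 0],
    [0, 0, 0],
    [0, 0, 0],
    [0, 0, 0],
  ],
)

```text
clock: 12.58
position: [0.614, 0.0657, 0.1685]
tool_rot: [3.142, -0.001, 0.019]
force: [-9.6, -1.6, 27.4]
grip_width: 0.025
```

Seated at z 0.1498 (underside), with a 27 N upward reaction. I ease off, open, rise and move over the knob.

Emit:
arm_command(
  gripper=[0, 5, 5, 5, 5],
  slide=[
    [0, 0, -0.1],
    [0, 0, -0.1],
    [0, 0, -0.1],
    [0, 0, -0.1],
    [0, 0, -0.1],
  ],
  turn=[
    [0, 0, 0],
    [0, 0, 0],
    [0, 0, 0],
    [0, 0, 0],
    [0, 0, 0],
  ],
)

```text
clock: 13.2
position: [0.6137, 0.0657, 0.1682]
tool_rot: [3.142, 0.0, 0.019]
force: [-0.2, -0.2, 1.0]
grip_width: 0.0495
```

Emit:
arm_command(
  gripper=[5, 5, 5, 5, 5],
  slide=[
    [0, 0, -2],
    [0, 0, -5],
    [0, 0, -8],
    [-4, 0, -9],
    [-6, 0, -9],
  ],
  turn=[
    [0, 0, 0],
    [0, 0, 0],
    [0, 0, 0],
    [0, 0, 0],
    [0, 0, 0],
  ],
)

```text
clock: 13.82
position: [0.5527, 0.0646, 0.2592]
tool_rot: [-3.142, -0.001, 0.019]
force: [1.2, 0.4, 0.5]
grip_width: 0.0501
```

```bash
python3 - <<'E'
from go import *
for i in range(4): vision.grab_frame("scene")
s=bot.observe(); print(s["position"],s["tool_rot"],s["clock"],s["grip_width"])
m=vision.camera_model("wrist"); im=vision.grab_frame("wrist"); np.savez("w7.npz",**m)
c=proj("wrist",[.655,.0653,.19],m); x,y=max(int(c[0])-100,0),max(int(c[1])-75,0); print(x,y,im[y:y+150,x:x+200].shape)
cv2.imwrite("pics/w7.png",cv2.resize(im[y:y+150,x:x+200],None,fx=4,fy=4,interpolation=cv2.INTER_CUBIC))
C=lambda P:((proj("wrist",P,m)-[x,y])*4).round()
print("button",C([.6113,.0653,.198]),"knob top",C([.7013,.067,.207]))
E
```

```text
[0.55408361 0.06451483 0.25859251] [ 3.14156771e+00 -6.78023812e-04  1.90361806e-02] 14.025 0.04976865353168192
215 0 (150, 200, 3)
button [398. 534.] knob top [398. -16.]
```

View pics/w7.png

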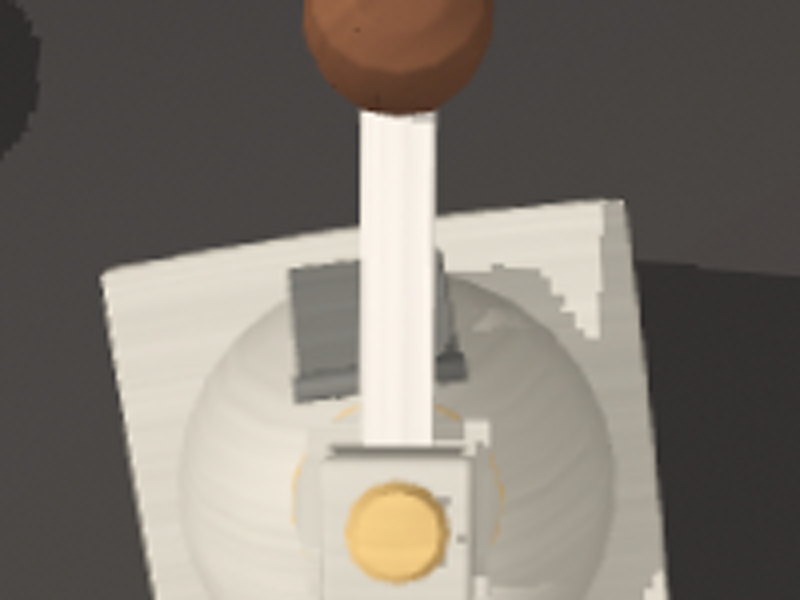

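Picture: brass button at (397,532), predicted (398,534); knob centred at x 399. The crank is fully seated and pointing as expected. Next, over the knob, down and grip.

Emit:
arm_command(
  gripper=[5, 5, 5, 5, 5],
  slide=[
    [4, 0, 0],
    [8, 0, 0],
    [12, 0, 0],
    [14.7, 0, 0],
    [14.7, 0, 0],
  ],
  turn=[
    [0, 0, 0],
    [0, 0, 0],
    [0, 0, 0],
    [0, 0, 0],
    [0, 0, 0],
  ],
)

```text
clock: 14.7
position: [0.7021, 0.0674, 0.2566]
tool_rot: [-3.141, 0.001, 0.019]
force: [-0.7, -0.4, -1.7]
grip_width: 0.05
```

Emit:
arm_command(
  gripper=[5, 5, 5, 5, 5],
  slide=[
    [0, 0, 2],
    [0, 0, 5],
    [0, 0, 8],
    [0, 0, 9],
    [0, 0, 9],
  ],
  turn=[
    [0, 0, 0],
    [0, 0, 0],
    [0, 0, 0],
    [0, 0, 0],
    [0, 0, 0],
  ],
)

```text
clock: 15.32
position: [0.7006, 0.0674, 0.1683]
tool_rot: [-3.142, 0.001, 0.019]
force: [-0.5, 0.6, 0.7]
grip_width: 0.05
```

Emit:
arm_command(
  gripper=[2, 2, 2, 2],
  slide=[
    [0, 0, 0],
    [0, 0, 0],
    [0, 0, 0],
    [0, 0, 0],
  ],
  turn=[
    [0, 0, 0],
    [0, 0, 0],
    [0, 0, 0],
    [0, 0, 0],
  ],
  force=40,
)

```text
clock: 15.82
position: [0.7014, 0.0674, 0.169]
tool_rot: [-3.141, -0.002, 0.019]
force: [4.6, -0.2, 4.6]
grip_width: 0.0312
```

Emit:
arm_command(
  gripper=[2, 2, 2, 2, 2],
  slide=[
    [-0.44, 2.78, 0],
    [-1.72, 5.29, 0],
    [-3.71, 7.28, 0],
    [-6.22, 8.56, 0],
    [-9, 9, 0],
  ],
  turn=[
    [0, 0, 0],
    [0, 0, 0],
    [0, 0, 0],
    [0, 0, 0],
    [0, 0, 0],
  ],
)

```text
clock: 16.45
position: [0.6122, -0.0247, 0.1689]
tool_rot: [-3.141, -0.001, 0.018]
force: [2.2, 11.9, 5.3]
grip_width: 0.0309
```

Emit:
arm_command(
  gripper=[2, 2, 2, 2, 2],
  slide=[
    [-2.78, -0.44, 0],
    [-5.29, -1.72, 0],
    [-7.28, -3.71, 0],
    [-8.56, -6.22, 0],
    [-9, -9, 0],
  ],
  turn=[
    [0, 0, 0],
    [0, 0, 0],
    [0, 0, 0],
    [0, 0, 0],
    [0, 0, 0],
  ],
)

```text
clock: 17.08
position: [0.5204, 0.0641, 0.1688]
tool_rot: [3.141, -0.001, 0.018]
force: [14.3, -1.8, -1.3]
grip_width: 0.0308
```

Emit:
arm_command(
  gripper=[2, 2, 2, 2, 2],
  slide=[
    [0.44, -2.78, 0],
    [1.72, -5.29, 0],
    [3.71, -7.28, 0],
    [6.22, -8.56, 0],
    [9, -9, 0],
  ],
  turn=[
    [0, 0, 0],
    [0, 0, 0],
    [0, 0, 0],
    [0, 0, 0],
    [0, 0, 0],
  ],
)

```text
clock: 17.7
position: [0.6095, 0.1563, 0.1688]
tool_rot: [3.141, 0.0, 0.02]
force: [-2.1, -9.2, 7.4]
grip_width: 0.031
```

Emit:
arm_command(
  gripper=[2, 2, 2, 2, 2],
  slide=[
    [2.78, 0.44, 0],
    [5.29, 1.72, 0],
    [7.28, 3.71, 0],
    [8.56, 6.22, 0],
    [9, 9, 0],
  ],
  turn=[
    [0, 0, 0],
    [0, 0, 0],
    [0, 0, 0],
    [0, 0, 0],
    [0, 0, 0],
  ],
)

```text
clock: 18.32
position: [0.702, 0.0676, 0.1689]
tool_rot: [-3.14, -0.002, 0.02]
force: [-2.9, 1.3, 4.5]
grip_width: 0.031
```

One full circle with low forces. The second circle plus a further quarter:

Emit:
arm_command(
  gripper=[2, 2, 2, 2, 2],
  slide=[
    [-0.44, 2.78, 0],
    [-1.72, 5.29, 0],
    [-3.71, 7.28, 0],
    [-6.22, 8.56, 0],
    [-9, 9, 0],
  ],
  turn=[
    [0, 0, 0],
    [0, 0, 0],
    [0, 0, 0],
    [0, 0, 0],
    [0, 0, 0],
  ],
)

```text
clock: 18.95
position: [0.6123, -0.0248, 0.1689]
tool_rot: [-3.141, -0.002, 0.018]
force: [2.1, 12.0, 6.8]
grip_width: 0.0306
```

Emit:
arm_command(
  gripper=[2, 2, 2, 2, 2],
  slide=[
    [-2.78, -0.44, 0],
    [-5.29, -1.72, 0],
    [-7.28, -3.71, 0],
    [-8.56, -6.22, 0],
    [-9, -9, 0],
  ],
  turn=[
    [0, 0, 0],
    [0, 0, 0],
    [0, 0, 0],
    [0, 0, 0],
    [0, 0, 0],
  ],
)

```text
clock: 19.58
position: [0.5201, 0.064, 0.1686]
tool_rot: [3.141, -0.0, 0.018]
force: [13.1, -1.0, -1.8]
grip_width: 0.0314
```

Emit:
arm_command(
  gripper=[2, 2, 2, 2, 2],
  slide=[
    [0.44, -2.78, 0],
    [1.72, -5.29, 0],
    [3.71, -7.28, 0],
    [6.22, -8.56, 0],
    [9, -9, 0],
  ],
  turn=[
    [0, 0, 0],
    [0, 0, 0],
    [0, 0, 0],
    [0, 0, 0],
    [0, 0, 0],
  ],
)

```text
clock: 20.2
position: [0.6095, 0.1563, 0.1688]
tool_rot: [3.141, 0.0, 0.02]
force: [-2.2, -9.6, 9.0]
grip_width: 0.0312
```

Emit:
arm_command(
  gripper=[2, 2, 2, 2, 2],
  slide=[
    [2.78, 0.44, 0],
    [5.29, 1.72, 0],
    [7.28, 3.71, 0],
    [8.56, 6.22, 0],
    [9, 9, 0],
  ],
  turn=[
    [0, 0, 0],
    [0, 0, 0],
    [0, 0, 0],
    [0, 0, 0],
    [0, 0, 0],
  ],
)

```text
clock: 20.82
position: [0.7019, 0.0676, 0.1688]
tool_rot: [-3.14, -0.002, 0.02]
force: [-4.7, 1.9, 4.6]
grip_width: 0.0311
```

Emit:
arm_command(
  gripper=[2, 2, 2, 2, 2],
  slide=[
    [-0.44, 2.78, 0],
    [-1.72, 5.29, 0],
    [-3.71, 7.28, 0],
    [-6.22, 8.56, 0],
    [-9, 9, 0],
  ],
  turn=[
    [0, 0, 0],
    [0, 0, 0],
    [0, 0, 0],
    [0, 0, 0],
    [0, 0, 0],
  ],
)

```text
clock: 21.45
position: [0.6124, -0.0247, 0.1691]
tool_rot: [-3.141, -0.002, 0.018]
force: [2.2, 11.1, 7.1]
grip_width: 0.031
```

2.25 circles done. I let go, rise and retreat.

Emit:
arm_command(
  gripper=[2, 5, 5, 5, 5],
  slide=[
    [0, 0, 0],
    [0, 0, 0],
    [0, 0, 0],
    [0, 0, 0],
    [0, 0, 0],
  ],
  turn=[
    [0, 0, 0],
    [0, 0, 0],
    [0, 0, 0],
    [0, 0, 0],
    [0, 0, 0],
  ],
)

```text
clock: 22.08
position: [0.6124, -0.0243, 0.1681]
tool_rot: [-3.142, 0.0, 0.019]
force: [-0.3, -0.1, -0.7]
grip_width: 0.05
```

Emit:
arm_command(
  gripper=[5, 5, 5, 5, 5],
  slide=[
    [0, 0, -2],
    [0, 0, -5],
    [0, 0, -9],
    [-4, -2, -12],
    [-9, -6, -13],
  ],
  turn=[
    [0, 0, 0],
    [0, 0, 0],
    [0, 0, 0],
    [0, 0, 0],
    [0, 0, 0],
  ],
)

```text
clock: 22.7
position: [0.5228, 0.0324, 0.2992]
tool_rot: [-3.142, -0.002, 0.017]
force: [-0.1, 1.2, -0.3]
grip_width: 0.0502
```

```bash
python3 - <<'E'
from go import *
for i in range(6): vision.grab_frame("scene")
s=bot.observe(); print(s["position"],s["force"],s["clock"],s["grip_width"])
o=[]
a=vision.grab_frame("scene"); b=vision.grab_frame("side"); w=vision.grab_frame("wrist"); m=vision.camera_model("wrist")
print("button",proj("wrist",[.6113,.0653,.198],m)*.625,"knob",proj("wrist",[.612,-.0247,.207],m)*.625, "dknob",proj("wrist",[.6105-.094*.988,.0653-.094*.152,.045],m)*.625)
k=cv2.INTER_CUBIC
cv2.imwrite("pics/end.png",np.vstack([np.hstack([cv2.resize(a[140:300,170:430],(400,246),interpolation=k),cv2.resize(b[130:290,220:480],(400,246),interpolation=k)]),cv2.copyMakeBorder(cv2.resize(w[:320],(560,280),interpolation=k),0,0,0,240,0)]))
print("wrist view scale .875")
print(proj("wrist",[.6113,.0653,.198],m)*.875,proj("wrist",[.612,-.0247,.207],m)*.875)
E
```

```text
[0.52355829 0.0320281  0.29779689] [ 0.13544337 -0.62417888  0.42620914] 23.0 0.049723601187439424
button [170.64688369  54.99059475] knob [244.66414672  56.58665978] dknob [187.24580581 101.12926394]
wrist view scale .875
[238.90563717  76.98683266] [342.52980541  79.22132369]
```

View pics/end.png

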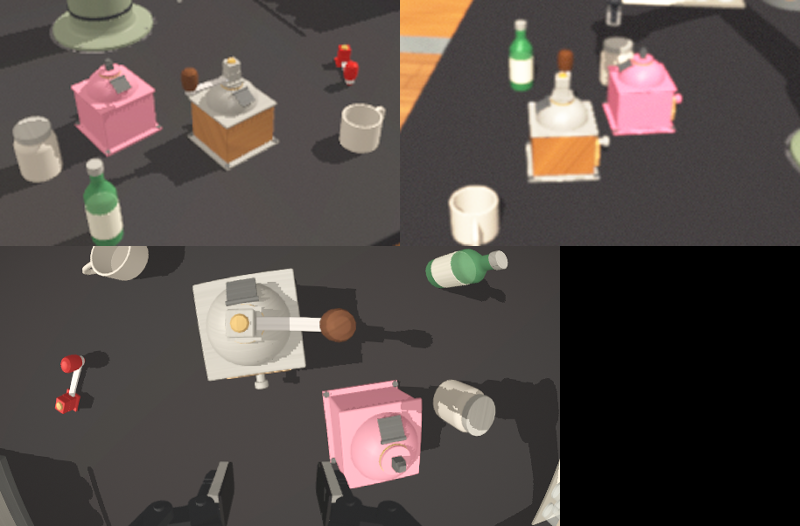

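Final picture: button at (239,77), exactly as predicted for a seated crank. The knob is at (338,79) on the -y side, the drawer is shut, and jar, bottle, cup and look-alikes are standing as before. I hand in.

```bash
python3 -c "
from workcell import job_done
print(job_done())"
```

```text
the job is handed in; nothing more can be done
None
```

The mill job is done and handed in at about 23 s on the robot's clock, well inside the 72 s limit; no verdict was reported.

- **Drawer:** I pushed it in until the force rose (about 24 N) with the fingertip no longer moving. Its knob was then about 94 mm from the spindle's axis, which is fully shut.
- **Crank:** I turned it about 8° to match the shaft and set it on the mill. It went past the shaft's taper without force and met the shoulder with its underside at 149.8 mm (150 mm expected). Then I let go of it.
- **Winding:** I took it by the wooden knob and wound it clockwise through 2.25 circles. The forces I read at the end of each quarter circle stayed below about 15 N. Then I let go and backed off.

**Last checks:** in the final pictures the hub's button is exactly where a seated crank puts it. The drawer looks shut, and the jar, bottle, cup and look-alikes are standing with the arm clear of everything.

**Disagreement:** the fixed cameras placed the mill and the crank about 4 mm differently in y from the wrist camera. I followed the wrist camera, and the crank fitted.

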